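# Screw the bottle cap home, then back it off a quarter turn to vent

## Task

Get the bottle ready for the autoclave: take the large knurled cap, put it on the bottle's neck and screw it on clockwise until it bottoms out, then back it off a quarter turn so that the bottle can vent. Finish while still gripping the cap at that quarter turn, keeping it still and not letting go, and leave everything else on the bench where it is.

Things in the scene. Friction and masses are not known exactly. Their poses are not given: they have to be found in the camera images.
- cap: Large blue screw cap, round, knurled, 55 mm across, 28 mm tall (32 over the straight raised rib, 44 x 6 mm, across its top), about 40 g; starts lying on the bench open side down. Origin: centre of its open lower edge; z up through its top; x along the top rib. Inside 48 mm wide, 23.7 mm deep.
- cap_lugs (a point): Point on the cap's axis, 4 mm above its lower edge, level with two inside thread lugs (4 mm thick, 9 mm long, 38 mm apart) that sit below the two ends of the top rib (+x and -x); two more like them at +y and -y stand 4.5 mm higher and follow in the same thread. Half a turn of the cap makes no difference.
- bottle: White square bottle, 82 mm wide, in a steel cradle (100 x 100 mm foot) fast to the bench: it cannot turn or move. Origin: on the bench below the neck's centre; z up. Two-start right-hand thread: clockwise from above screws the cap on; lead 18 mm a turn, about 2 mm axial play. After the quarter turn back the cap stands 3 to 4 mm higher than at the stop.
- bottle_rim (a point): Centre of the mouth at the rim's top, 154 mm above the bench; axes as the bottle's. Neck 34 mm wide, coned to 27 mm over its top 5 mm, 43 mm over the thread, which starts 6 mm below the rim; shoulder 42 mm below the rim. The cap set on the neck just before the thread starts has its lower edge 14 to 17 mm below the rim.
- bottle_index (a point): Top of one of the two small raised index ribs on the shoulder, 34 mm from the neck's axis at +x of the bottle (the other at -x), 114 mm above the bench. At the hard stop (bottomed out) the cap's top rib points along these ribs, either way round, and the cap's ceiling sits on the rim, its lower edge 130 mm above the bench.
- bottle_start (a point): Start of one thread ridge at the neck (the other is opposite), 165 degrees anticlockwise from above of the +x index rib. A lug below the rib's end slips under it, then turns 165 degrees clockwise to the stop. Set the cap on with its rib 15 to 75 degrees anticlockwise of the starts: the lugs rest on the ridges and a clockwise turn leads them in, sinking with the lead.
- pipette_a: bystander: hand pipette, about 225 mm long, lying on the bench on the far left; origin under its middle
- pipette_b: bystander: hand pipette, about 225 mm long, lying on the bench on the far right; origin under its middle
- petri_dish: bystander: clear open dish, 60 mm wide, 15 mm high, between the bottle and the cap; origin under its centre
- specimen_pot: bystander: small closed pot with a blue lid, 52 mm wide, 55 mm high, nearest the robot in the middle; origin under its centre
- reagent_jar: bystander: small amber closed jar, 54 mm wide, 75 mm high, far middle; origin under its centre
- forceps: bystander: steel forceps, 125 mm long, lying flat near left; origin under the middle
- small_cap: bystander: small blue plain cap, 32 mm wide, 14 mm high, too small for the bottle, near right; origin under its centre
Not all that is in view belongs to the job. Several things look just like the cap: the one meant starts nearest to the robot's base.

How it is judged (in metres and radians):
On the way:
1. the cap is screwed on until it bottoms out: fully down on the neck, its rib in line with the index ribs (horizontal distance between cap and bottle_rim below 0.005 m and angle between cap's own z axis and vertical below 0.15 rad and z of cap in the frame of bottle_rim below -0.022 m and angle between the x axis of cap and the x axis of bottle, either way round below 0.22 rad), for 0.1 s.
At the end, for the whole second after the job is handed in: The cap is on the thread, upright and centred within 5 mm on the neck, backed off a quarter turn (90 degrees, within 20) from where it bottomed out, its lower edge still at least 16 mm below the rim, at rest, and gripped by the fingers (more than 2 N) (horizontal distance between cap and bottle_rim below 0.005 m and angle between cap's own z axis and vertical below 0.15 rad and angle between the x axis of cap and the x axis of bottle, either way round above 1.22 rad and z of cap in the frame of bottle_rim between -0.0245 and -0.016 m and contact force between the fingers and cap above 2 N and angular speed of cap below 0.15 rad/s and linear speed of cap below 0.02 m/s); the arm keeps its last pose, push and grip.
It fails at once if another thing on the bench is pushed away (more than 30 mm) (distance of any of pipette_a, pipette_b, petri_dish, specimen_pot, reagent_jar, forceps, small_cap from where it was at the start of the episode above 0.03 m).
It also fails if it takes over 54 s, if anything falls off the work surface, if the arm or the gripper's body presses on something with over 40 N, if the wrist force passes 120 N, or if a joint passes its speed limit or range.

## Robot

A 6-joint arm with a two-finger parallel gripper is mounted at the origin on the work surface. World frame = base frame: x ahead of the robot, y to its left, z up, the work surface at z = 0. Lengths are in mm, angles in rad, forces in N, time in s.
With the tool pointing down it reaches from about 350 to 875 mm from the base axis. Payload 4.2 kg.
Tool frame: the origin (TCP) lies midway between the tips of the shut fingers; the grasp point (between the pads) lies 19 mm behind it; z points along the fingers, y is the line along which they close (so a half turn about z gives the same grasp; the last joint's range is limited). The gripper opens to 85 mm and grips with 20 to 120 N. Pads are 22 mm wide; open, the fingers measure 114 mm over their backs; the gripper's body (76 mm by 85 mm) begins 54 mm behind the grasp point. The pads swing forward as they close: fully open they stand 13 mm farther back than shut.
Start: joints at [1.371, 0.385, 0.008, 0, -1.194, -0.259], TCP at [276.762, 560.359, 195.712] pointing down, gripper open.
Joint ranges: [-3.14, 3.14], [-1.21, 2.06], [-1.07, 1.41], [-3.16, 2.05], [-2.99, -0.16], [-3.1, 3.1]. Speed limits (rad/s): [2.79, 2.79, 3.14, 3.14, 3.14, 3.14].

## Interface

Orientations are given as a unit quaternion [x, y, z, w].
In Python, from bench import read_state, get_image, job_done gives the robot as it stands.
- The arm moves only by the shell command python3 -m jog 'ROWS'. ROWS is JSON, a list of rows, each a list of 3 entries, a list of its own where there are three numbers: the shift along the world's x, y, z scaled (see below), then the turn, a rotation vector about the world's x, y, z scaled (see below), then the gripper's target within -1 to 1 (shut at 1, half-way at 0, fully open at -1). In form: [[[x, y, z], [wx, wy, wz], claw], ...]. A call has 1 to 20 rows; each row is the pose to reach, as a shift and turn from the pose commanded when the call began; what a row does not reach only later rows make up. The controller multiplies each number of a shift by 10 cm and each number of a turn by 120 degrees. A row lasts 1/10 s, in which the tool goes at most 50 mm and 8.59 degrees, less where a joint would pass 70% of its speed; a pose out of reach is approached as far as the arm can. A call with a number of a shift or a turn outside -1 to 1 is refused whole. A call with a gripper value outside its range is refused whole. The fingers move at their own pace and stop on an object; the grip force is fixed at half the most. Time passes only in rows, so rows that repeat a pose let the fingers close. It gives the time, the measured TCP pose, the force, the opening and the grip force at its end, in the units of the state.
- read_state(): the state, without advancing time (a new reading comes with each control period).
- get_image(name): name is "scene" or "top" or "wrist"; returns a dict with "frame" (400x640x3 uint8, red, green, blue), "range_z" (400x640 float32, mm along the optical axis (not along the pixel's ray), 0 where there is no reading), "fx", "fy", "cx", "cy" (pixels), "R" (3x3) and "t" (3): a world point X has camera coordinates R X + t. Camera axes: x right, y down, z forward; pixel columns grow to the right and rows downward; lengths in mm; the calibration is good to about 2 mm. A picture is of the moment at which its call begins.
- job_done(): hands the job in; it is judged then, once.
The state is a dict: "clock": time; "joints": joint angles; "joint_vel": joint speeds; "joint_efforts": joint torques, N m; "position": TCP position; "ee_rot": TCP orientation; "contact_force": force on the tool from outside, world axes, zero at the start; "wrist_torque": the same for the moment, N m; "gripper_width": finger opening in mm; "grasp_force": force on a finger pad.
Only numpy, scipy, OpenCV 4.12 (cv2) and the standard library are available. Lean on these libraries where they do the work, as an engineer would, in place of code of your own. Each camera call takes 0.05 s, during which the arm holds its last target. There are 200 camera calls.

## Working session

There is one attempt and no reset: what is moved stays moved. The work goes in short steps, Python scripts to look and compute and a shell command to move; the robot and the scene stay as the last step left them, time stands still between calls to the robot, and variables do not carry over. Pictures are saved under pics/ and viewed, at most 10 in all, crops included, and the job is handed in when it is done.

```bash
mkdir -p pics
python3 - <<'E'
from bench import *
import cv2,numpy as np
for n in("top","scene"):
    d=get_image(n);cv2.imwrite(f"pics/{n}0.png",d["frame"][:,:,::-1]);np.savez(f"{n}0.npz",**d)
print(read_state())
E
```

```text
{'clock': 0.1, 'joints': array([ 1.37060915e+00,  3.85498972e-01,  6.74754986e-03, -4.18668907e-04,
       -1.19400536e+00, -2.58606427e-01]), 'joint_vel': array([ 0.00089746, -0.0029448 ,  0.00349497,  0.00080538, -0.00088206,
       -0.00199916]), 'joint_efforts': array([-5.18587422e-04, -3.93316948e+01,  1.88929528e+01,  4.19800490e+00,
       -2.63183465e-03,  3.34705042e-06]), 'position': array([276.5174416 , 559.83622118, 194.71596424]), 'ee_rot': array([ 9.73785687e-01, -2.27465243e-01, -1.65863048e-04,  9.85492766e-04]), 'contact_force': array([-0.62054568, -1.06834572, -0.31376113]), 'wrist_torque': array([-0.05312431,  0.03264475, -0.03334446]), 'grasp_force': 0.0, 'gripper_width': 85.48695220811439}
```

View pics/top0.png

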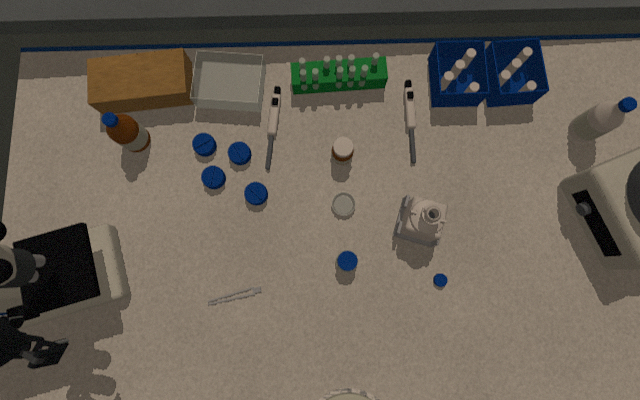

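View pics/scene0.png

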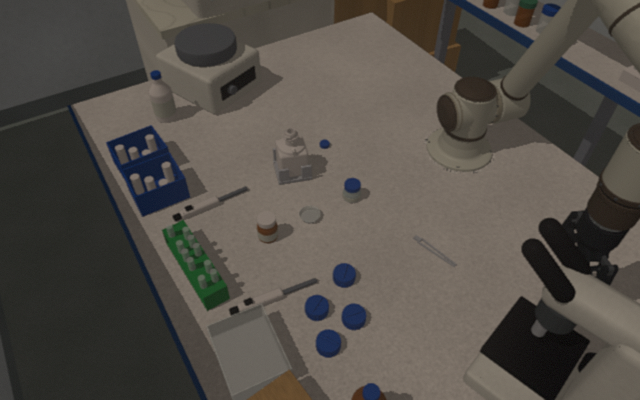

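Top view: four large blue caps at (204,145), (239,153), (213,177), (256,194); base at about (350,395), bottle at about (430,215). The cap at (256,194) looks nearest to the base, and I'll check that by computed distance and an enlarged crop.

```bash
cat > h.py <<'E'
import numpy as np,cv2
def cloud(d):
    z=d["range_z"].astype(float);v,u=np.mgrid[0:400,0:640]
    P=np.stack([(u-d["cx"])/d["fx"]*z,(v-d["cy"])/d["fy"]*z,z],-1)
    return (P-d["t"])@d["R"]
E
python3 - <<'E'
from h import *
d=dict(np.load("top0.npz"));W=cloud(d);f=d["frame"].astype(int)
print(d["fx"],d["R"].round(3).tolist(),d["t"])
blue=(f[...,2]>f[...,0]+50)&(d["range_z"]>0)
n,l,s,c=cv2.connectedComponentsWithStats(blue.astype(np.uint8))
for i in range(1,n):
    if s[i,4]<40 or s[i,4]>900:continue
    p=W[l==i];p=p[p[:,2]>p[:,2].max()-12]
    m=(p.max(0)+p.min(0))/2;print(c[i].round(),s[i,4],m.round(1),np.ptp(p,axis=0).round(),"dist",np.hypot(m[0],m[1]).round(), "zmed",np.median(p[:,2]).round(1))
for u,v in[(433,214)]:
    B=W[190:250,390:450]
    p=B[(B[...,2]>140)&(B[...,2]<165)];print("rim",len(p),((p.max(0)+p.min(0))/2).round(1),np.ptp(p,axis=0),p.mean(0))
a=cv2.resize(d["frame"][170:220,225:290],None,fx=6,fy=6,interpolation=2);b=cv2.resize(d["frame"][185:250,385:455],None,fx=6,fy=6,interpolation=2)
H=max(a.shape[0],b.shape[0]);a=cv2.copyMakeBorder(a,0,H-a.shape[0],0,0,0);b=cv2.copyMakeBorder(b,0,H-b.shape[0],0,0,0)
cv2.imwrite("pics/crop0.png",cv2.convertScaleAbs(np.hstack([a,b])[...,::-1],alpha=1.6))
E
```

```text
414.3335592183678 [[-0.021, -1.0, -0.008], [-0.984, 0.022, -0.175], [0.176, 0.004, -0.984]] [ 71.42731909 544.21371608 938.12391818]
[515.  71.] 765 [ 860.8 -438.3   78.3] [148. 127.  12.] dist 966.0 zmed 79.2
[460.  72.] 791 [ 860.8 -299.    78.6] [142. 122.  10.] dist 911.0 zmed 79.4
[629. 103.] 153 [ 718.8 -617.2  168.8] [28. 31.  9.] dist 947.0 zmed 169.5
[109. 118.] 146 [719.6 519.5 147.9] [28. 30. 12.] dist 887.0 zmed 150.5
[203. 143.] 349 [697.3 342.7  29.4] [52. 52. 12.] dist 777.0 zmed 28.7
[239. 152.] 358 [672.4 254.3  30.7] [52. 52. 12.] dist 719.0 zmed 28.5
[212. 176.] 373 [612.4 318.7  31.4] [52. 51. 12.] dist 690.0 zmed 28.7
[255. 193.] 377 [568.4 211.8  29.7] [53. 51. 12.] dist 607.0 zmed 28.4
[347. 260.] 289 [400.1  -4.9  55.2] [41. 42.  9.] dist 400.0 zmed 54.7
[440. 279.] 127 [ 350.9 -226.8   13.2] [26. 29. 10.] dist 418.0 zmed 13.6
rim 249 [ 491.6 -183.   149.1] [41.38251607 41.3180312  18.0199591 ] [ 490.81843675 -181.08176458  148.03081742]
```

View pics/crop0.png

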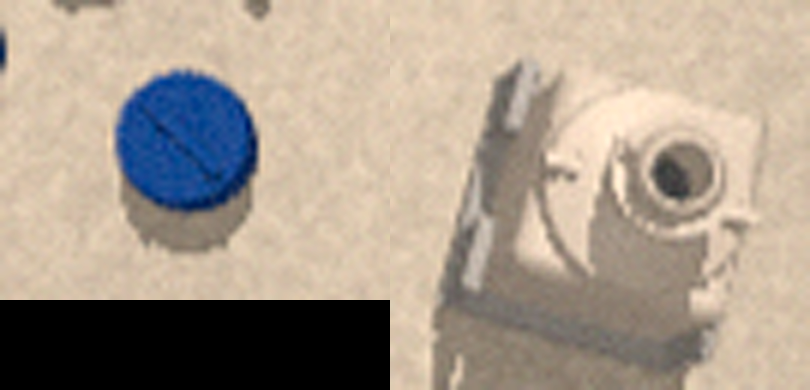

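Large blue caps: A(203,143) at 777 mm, B(239,152) at 719, C(212,176) at 690 and D(255,193) at 607 from the base. (347,260) is the pot's lid at z=55, and (440,279) is the small cap. D is the one meant: it is nearest, 28 mm high and 52 mm across, and the crop shows its rib running diagonally. The right half of the crop shows the bottle with index ribs near pixels (414,213) and (443,222).

I'll refine the bottle axis and rib angles, then move over the cap in the same step.

```bash
python3 - <<'E'
from h import *
d=dict(np.load("top0.npz"));W=cloud(d)
def ray(u,v,z):
    r=d["R"].T@np.array([(u-d["cx"])/d["fx"],(v-d["cy"])/d["fy"],1]);o=-d["R"].T@d["t"];return o+r*(z-o[2])/r[2]
a=ray(413.8,213.3,114);b=ray(443.3,221.7,114);print(a,b,(a+b)/2,np.linalg.norm(a-b),np.degrees(np.arctan2(*(a-b)[1::-1])))
print("rim by pixel",ray(385+(684-390)/6,185+172/6,154))
p=ray(225+140/6,170+105/6,32);q=ray(225+220/6,170+180/6,32);print("cap",(p+q)/2,np.linalg.norm(p-q),np.degrees(np.arctan2(*(p-q)[1::-1])))
B=W[190:250,390:450]
for lo in(152,150):
    s=B[(B[...,2]>lo)&(B[...,2]<165)];print(len(s),((s.max(0)+s.min(0))/2).round(1),np.ptp(s,axis=0).round(1))
s=B[(B[...,2]>105)&(B[...,2]<118)];print("shoulder",len(s),cv2.minAreaRect(s[:,:2].astype(np.float32)))
E
python3 -m jog '[[[0.4,-0.5,0],[0,0,-0.05],-1],[[0.8,-1,0],[0,0,-0.1],-1],[[0.8,-1,0],[0,0,-0.1],-1]]'
```

```text
[ 497.14437761 -151.36626737  114.        ] [ 477.16789919 -214.80727903  114.        ] [ 487.1561384 -183.0867732  114.       ] 66.51181586889986 72.52168587184983
rim by pixel [ 489.94130225 -184.57525671  154.        ]
cap [564.69911414 211.97909753  32.        ] 45.43479591487632 45.86498966946823
62 [ 491.7 -182.   155.1] [29.8 28.2  6. ]
93 [ 491.8 -182.9  154.1] [30. 33.  8.]
shoulder 544 ((491.2434997558594, -183.65916442871094), (74.17042541503906, 75.6657943725586), 42.185123443603516)
clock: 0.4
position: [357.7, 457.7, 195.2]
ee_rot: [0.944, -0.329, -0.0, 0.001]
contact_force: [-0.5, 0.4, 0.7]
gripper_width: 85.5
grasp_force: 0.0
```

```bash
python3 -m jog '[[[0.35,-0.4,0],[0,0,-0.02],-1],[[0.7,-0.82,0],[0,0,-0.04],-1]]' >/dev/null
python3 -m jog '[[[0.35,-0.42,0],[0,0,-0.02],-1],[[0.7,-0.84,0],[0,0,-0.04],-1]]' >/dev/null
python3 -m jog '[[[0.35,-0.42,-0.2],[0,0,0],-1],[[0.7,-0.82,-0.4],[0,0,0],-1],[[0.7,-0.82,-0.4],[0,0,0],-1],[[0.7,-0.82,-0.4],[0,0,0],-1]]'
python3 - <<'E'
from bench import *
from h import *
d=get_image("wrist");np.savez("w1.npz",**d);cv2.imwrite("pics/w1.png",d["frame"][:,:,::-1])
print(read_state()["joints"],read_state()["position"])
print(d["R"].round(2).tolist(),-d["R"].T@d["t"])
E
```

```text
clock: 1.2
position: [556.0, 223.3, 153.8]
ee_rot: [0.913, -0.408, -0.001, 0.002]
contact_force: [-0.6, 0.5, 0.4]
gripper_width: 85.3
grasp_force: 0.0
[ 6.54059587e-01  3.73579386e-01 -1.15991807e-01 -1.63747103e-04
 -1.08301015e+00  7.92068147e-02] [555.75393897 224.76265384 154.86420898]
[[-0.74, -0.67, 0.0], [-0.63, 0.71, 0.32], [-0.22, 0.24, -0.95]] [612.87773162 160.99972987 332.92355208]
```

View pics/w1.png

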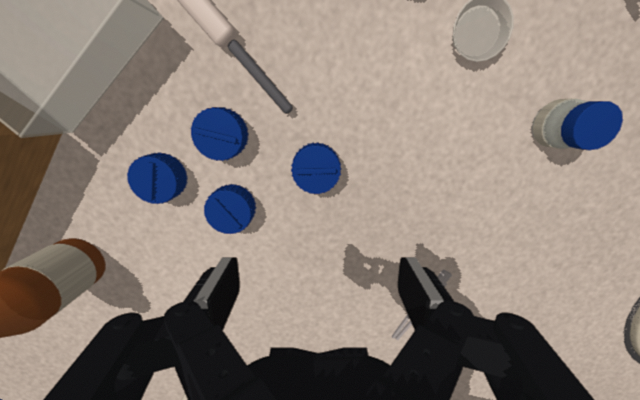

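Wrist view: the target cap is at (316,168) with its rib almost horizontal, the other three caps are to its left at (219,133), (157,178) and (230,208), and the fingers are at the bottom.

```bash
cat >> h.py <<'E'
def capfit(d,umin,umax,vmin,vmax,zt=28):
    W=cloud(d);f=d["frame"].astype(int)
    m=(f[...,2]>f[...,0]+50)&(d["range_z"]>0);k=np.zeros_like(m);k[vmin:vmax,umin:umax]=1;m&=k
    p=W[m];t=p[np.abs(p[:,2]-np.median(p[:,2]))<3];c,s,a=cv2.minAreaRect(t[:,:2].astype(np.float32))
    e=cv2.minEnclosingCircle(t[:,:2].astype(np.float32))
    r=p[p[:,2]>np.median(p[:,2])+2.2];r=r[np.hypot(*(r[:,:2]-np.array(c)).T)<22]
    o=(np.degrees(cv2.PCACompute(r[:,:2].astype(np.float32),mean=None)[1][0])if 0 else cv2.PCACompute(r[:,:2].astype(np.float32),mean=None)[1][0]) if len(r)>5 else None
    return c,s,e,np.median(p[:,2]),len(r),None if o is None else np.degrees(np.arctan2(o[1],o[0]))
E
python3 - <<'E'
from bench import *
from h import *
d=dict(np.load("w1.npz"));print(capfit(d,285,350,135,200))
o=-d["R"].T@d["t"]
def ray(u,v,z):
    r=d["R"].T@np.array([(u-d["cx"])/d["fx"],(v-d["cy"])/d["fy"],1]);return o+r*(z-o[2])/r[2]
print(ray(315,167,28)); a=ray(298,173,32);b=ray(338,171,32);print(a,b,np.linalg.norm(a-b),np.degrees(np.arctan2(*(a-b)[1::-1])))
W=cloud(d);print(W[250,450],W[230,300])
print(read_state()["position"])
E
```

```text
((570.6217041015625, 210.71377563476562), (53.309879302978516, 53.21552658081055), ((570.496337890625, 210.78250122070312), 27.40066909790039), np.float64(29.031912592963216), 218, np.float32(43.100468))
[573.02363134 209.11075773  28.        ]
[583.02830318 225.94131711  32.        ] [551.78499202 194.95702227  32.        ] 44.001943353585155 44.76151329466453
[360.93844725 176.83838356   1.82296264] [5.28742917e+02 2.88525396e+02 5.13559616e-01]
[555.75393897 224.76265384 154.86420898]
```

```bash
python3 -m jog '[[[0.025,-0.01,-0.3],[0,0,0],-1],[[0.025,-0.01,-0.65],[0,0,0],-1],[[0.025,-0.01,-1],[0,0,0],-1],[[0.025,-0.01,-1],[0,0,0],-1]]' 
python3 -m jog '[[[0,0,-0.2],[0,0,0],-1],[[0,0,-0.4],[0,0,0],-1],[[0,0,-0.57],[0,0,0],-1],[[0,0,-0.57],[0,0,0],-1],[[0,0,-0.57],[0,0,0],-1]]'
```

```text
clock: 1.65
position: [554.3, 224.2, 51.7]
ee_rot: [0.914, -0.405, -0.003, 0.004]
contact_force: [-0.7, -0.4, -0.0]
gripper_width: 85.5
grasp_force: 0.0
clock: 2.15
position: [559.2, 226.0, 0.7]
ee_rot: [0.914, -0.405, 0.001, -0.001]
contact_force: [1.5, 0.0, 0.3]
gripper_width: 85.1
grasp_force: 0.0
```

```bash
python3 -m jog '[[[0.1,-0.15,-0.03],[0,0,0],-1],[[0.1,-0.15,-0.03],[0,0,0],-1],[[0.1,-0.15,-0.03],[0,0,0],-1],[[0.1,-0.15,-0.03],[0,0,0],-1]]'
python3 -c "from bench import *;s=read_state();print(s['position'],s['joints'],s['ee_rot'])"
```

```text
clock: 2.55
position: [568.7, 210.3, -3.1]
ee_rot: [0.914, -0.406, 0.001, -0.001]
contact_force: [-0.3, 0.1, 0.4]
gripper_width: 85.8
grasp_force: 0.0
[568.721215   210.27602734  -3.10193904] [ 6.20892251e-01  5.56353795e-01 -2.69660088e-01  1.32378347e-04
 -7.42775942e-01  1.14423481e-01] [ 9.14027325e-01 -4.05651378e-01  5.47665949e-04 -8.41773136e-04]
```

```bash
python3 -m jog '[[[0,0,0.01],[0,0,0],1],[[0,0,0.01],[0,0,0],1],[[0,0,0.01],[0,0,0],1],[[0,0,0.01],[0,0,0],1],[[0,0,0.01],[0,0,0],1],[[0,0,0.01],[0,0,0],1],[[0,0,0.01],[0,0,0],1],[[0,0,0.01],[0,0,0],1]]'
python3 -m jog '[[[0,0,0.01],[0,0,0],1],[[0,0,0.01],[0,0,0],1],[[0,0,0.25],[0,0,0],1],[[0,0,0.6],[0,0,0],1],[[0,0,1],[0,0,0],1],[[0,0,1],[0,0,0],1]]'
python3 -m jog '[[[0,0,0.4],[0,0,0],1],[[0,0,0.8],[0,0,0],1],[[0,0,1],[0,0,0],1],[[0,0,1],[0,0,0],1],[[0,0,1],[0,0,0],1]]'
```

```text
clock: 3.35
position: [568.2, 209.5, -3.4]
ee_rot: [0.914, -0.406, -0.0, 0.0]
contact_force: [0.6, 0.3, -0.6]
gripper_width: -0.1
grasp_force: 0.0
clock: 3.95
position: [572.2, 211.5, 103.3]
ee_rot: [0.914, -0.405, 0.004, -0.005]
contact_force: [1.0, 0.3, 0.2]
gripper_width: 0.2
grasp_force: 0.0
clock: 4.45
position: [567.8, 209.5, 196.3]
ee_rot: [0.914, -0.406, -0.0, -0.0]
contact_force: [-0.1, -0.7, -0.8]
gripper_width: 0.0
grasp_force: 0.0
```

The fingers shut on nothing, so I'll look again before going on.

Run:
```python
from bench import *
from h import *
d=get_image("top");np.savez("t2.npz",**d);e=get_image("wrist");np.savez("w2.npz",**e)
a=cv2.resize(d["frame"][100:300,150:470],(800,500))[:, :, ::-1]
cv2.imwrite("pics/t2.png",np.vstack([cv2.resize(d["frame"],(480,300)),cv2.resize(e["frame"],(480,300))])[:,:,::-1])
s=read_state();print(s["position"],s["joints"])
```

```text
[567.29457936 209.07914648 194.88414176] [ 6.20244425e-01  3.52517883e-01 -4.29188917e-02 -6.63442268e-04
 -1.17864339e+00  1.14764463e-01]
```

View pics/t2.png

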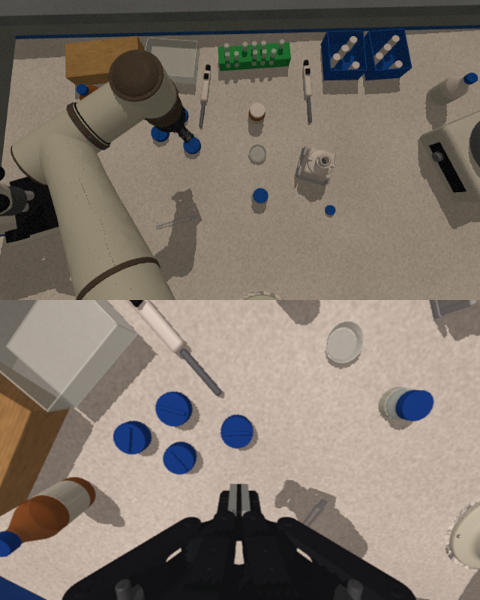

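The four caps are undisturbed and the shut gripper is hovering above. In the wrist view the target is at about (316,175) in full-size pixels and the fingertips are at about (318,248). I'll compare where the cameras put the fingertips with the reported TCP.

Run:
```python
from h import *
for n in("w2.npz","t2.npz"):
    d=dict(np.load(n));W=cloud(d)
    print(n,"cam",-d["R"].T@d["t"])
    if n[0]=="w":
        for u,v in[(312,252),(318,252),(322,252),(318,262),(318,275)]:print((u,v),W[v,u].round(1),d["frame"][v,u])
        print(capfit(d,285,345,145,205))
        for (u,v) in((400,190),(240,300)):print(W[v,u].round(1))
    else:
        g=W[120:215,200:280];m=(g[...,2]>150)&(g[...,2]<300);p=g[m]
        print(p[p[:,2]<225].round(0)[:12].tolist());
        print(W[190:205,245:265,2].round(0).astype(int).tolist())
```

```text
w2.npz cam [624.35860613 146.89029109 374.38903778]
(312, 252) [578.2 202.5 243.6] [110 108 103]
(318, 252) [575.9 200.3 243.9] [15 15 16]
(322, 252) [574.5 198.7 244.3] [103 102  96]
(318, 262) [575.8 200.4 253.7] [16 16 17]
(318, 275) [575.9 200.3 265.1] [17 18 18]
((570.4535522460938, 210.83912658691406), (53.25716018676758, 53.166133880615234), ((570.4249877929688, 210.5089569091797), 27.594627380371094), np.float64(29.04723455748421), 164, np.float32(43.97662))
[466.1 150.9   1.3]
[599.1 220.1 283.5]
t2.npz cam [ 372.45641509   56.04696535 1019.54983844]
[]
[[27, 29, 27, 322, 25, 27, 29, 29, 34, 33, 26, 31, 27, 27, 28, 28, 33, 28, 27, 32], [28, 29, 31, 27, 26, 31, 25, 28, 35, 32, 30, 28, 28, 25, 28, 28, 27, 28, 29, 30], [28, 30, 25, 26, 30, 29, 28, 27, 27, 34, 34, 33, 29, 26, 26, 28, 1020, 29, 27, 28], [29, 31, 30, 29, 27, 27, 29, 27, 27, 29, 30, 32, 33, 28, 29, 28, 27, 30, 27, 28], [29, 30, 31, 27, 29, 27, 27, 29, 30, 29, 27, 36, 33, 32, 30, 29, 30, 29, 29, 27], [25, 27, 28, 28, 27, 31, 30, 29, 28, 30, 24, 33, 32, 34, 31, 25, 26, 29, 29, 28], [30, 30, 27, 29, 28, 25, 33, 29, 28, 27, 28, 29, 32, 33, 33, 31, 30, 27, 28, 27], [26, 29, 27, 32, 29, 27, 28, 30, 30, 28, 29, 29, 27, 27, 32, 32, 33, 28, 26, 26], [1, 28, 25, 29, 29, 26, 26, 27, 30, 28, 27, 29, 30, 26, 26, 31, 28, 27, 28, 25], [-1, 25, 28, 30, 28, 29, 29, 29, 26, 28, 29, 30, 28, 26, 27, 28, 26, 28, 30, 20], [3, -2, 28, 27, 29, 29, 28, 31, 28, 32, 22, 28, 29, 29, 30, 26, 26, 25, 24, 10], [-1, 2, 3, 21, 30, 25, 26, 30, 30, 29, 28, 28, 26, 31, 29, 28, 29, 20, 13, 5], [1, -1, 1, 0, 7, 26, 29, 29, 27, 30, 28, 28, 32, 28, 27, 25, 17, 13, 2, -1], [-2, 0, 2, -1, -1, 15, 13, 27, 24, 26, 26, 24, 23, 19, 22, 10, 1, 6, -1, -2], [1, -4, 2, 3, 3, -2, 1, -1, 9, 8, 13, 10, 15, 9, 4, 0, -1, -3, 1, 0]]
```

Run:
```python
from h import *
d=dict(np.load("w2.npz"));W=cloud(d)
for v in range(236,262,2):print(v,W[v,318].round(1),W[v,312].round(1))
d=dict(np.load("t2.npz"));W=cloud(d)
dark=(d["frame"].max(-1)<90)&(W[...,2]>120)&(W[...,2]<420);dark[:, :215]=0;dark[:,290:]=0
vv,uu=np.where(dark)
o=np.argsort(W[vv,uu,2])[:25]
for i in o:print(uu[i],vv[i],W[vv[i],uu[i]].round(0))
```

```text
236 [5.034e+02 2.801e+02 4.000e-01] [5.10e+02 2.86e+02 5.00e-01]
238 [501.4 282.3   1.1] [507.9 288.4   0.6]
240 [499.5 284.4   2. ] [5.056e+02 2.910e+02 3.000e-01]
242 [497.6 286.5   2.8] [503.6 293.2   0.8]
244 [494.7 289.7   0.8] [501.3 295.8   0.7]
246 [575.9 200.3 237.2] [578.4 202.4 237.3]
248 [575.9 200.3 239.3] [578.3 202.5 239.3]
250 [576.  200.2 241.9] [578.5 202.1 242.4]
252 [575.9 200.3 243.9] [578.2 202.5 243.6]
254 [576.4 199.7 247.4] [577.9 202.7 245.2]
256 [575.9 200.3 248. ] [624.4 146.9 374.4]
258 [575.9 200.3 249.9] [578.  202.5 249.6]
260 [576.  200.2 252.3] [578.  202.5 251.5]
235 176 [550. 210. 281.]
239 181 [540. 201. 285.]
242 178 [545. 196. 286.]
237 178 [545. 205. 287.]
238 180 [541. 203. 287.]
247 174 [552. 186. 288.]
238 178 [544. 202. 290.]
238 179 [542. 202. 292.]
234 175 [549. 209. 294.]
239 179 [541. 199. 295.]
245 165 [567. 189. 295.]
239 180 [539. 199. 296.]
248 172 [553. 183. 296.]
240 179 [541. 197. 297.]
247 173 [551. 184. 298.]
241 179 [540. 195. 299.]
233 175 [548. 209. 299.]
232 176 [546. 211. 299.]
248 173 [551. 182. 299.]
249 172 [552. 181. 300.]
245 164 [567. 188. 301.]
240 180 [538. 196. 301.]
241 180 [538. 194. 301.]
249 173 [550. 180. 302.]
248 174 [548. 182. 302.]
```

The wrist depth puts the shut fingertips at z≈237 while the state says 195. The same camera reads the bench at 0 to 2 and the cap top at 29, and x and y agree. So the reported z is about 42 mm too low, which explains the empty grasp. I'll use true z = state z + 42 and go down while watching the force.

```bash
python3 -m jog '[[[0.015,0.02,-0.2],[0,0,0],-1],[[0.015,0.02,-0.6],[0,0,0],-1],[[0.015,0.02,-1],[0,0,0],-1],[[0.015,0.02,-1],[0,0,0],-1],[[0.015,0.02,-1],[0,0,0],-1]]' 
python3 -m jog '[[[0,0,-0.4],[0,0,0],-1],[[0,0,-0.8],[0,0,0],-1],[[0,0,-0.96],[0,0,0],-1],[[0,0,-0.96],[0,0,0],-1]]'
python3 -m jog '[[[0,0,-0.1],[0,0,0],-1],[[0,0,-0.2],[0,0,0],-1],[[0,0,-0.2],[0,0,0],-1],[[0,0,-0.2],[0,0,0],-1]]'
```

```text
clock: 5.05
position: [569.7, 211.1, 96.0]
ee_rot: [0.914, -0.406, -0.0, 0.001]
contact_force: [0.9, 0.4, 1.1]
gripper_width: 72.2
grasp_force: 0.0
clock: 5.45
position: [569.7, 211.4, 0.2]
ee_rot: [0.914, -0.406, -0.0, 0.001]
contact_force: [0.3, -0.8, -0.5]
gripper_width: 85.7
grasp_force: 0.0
clock: 5.85
position: [570.2, 211.8, -18.7]
ee_rot: [0.914, -0.406, 0.0, -0.0]
contact_force: [-0.4, -0.1, 0.3]
gripper_width: 85.6
grasp_force: 0.0
```

Run:
```python
from bench import *
from h import *
e=get_image("wrist");np.savez("w3.npz",**e)
cv2.imwrite("pics/w3.png",e["frame"][:,:,::-1])
print(read_state()["position"],read_state()["contact_force"])
```

```text
[570.23787695 211.79233401 -18.62391542] [0.74710966 0.19656161 0.58300769]
```

View pics/w3.png

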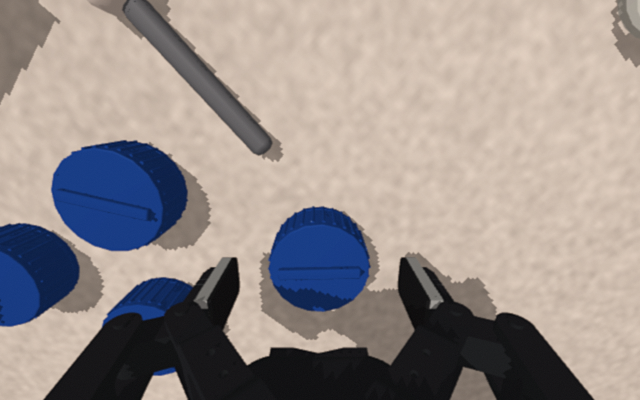

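The cap at (320,258) is centred between the open fingers, which are still above it. I'll go down another 24 mm and close.

```bash
python3 -m jog '[[[0,0,-0.1],[0,0,0],-1],[[0,0,-0.2],[0,0,0],-1],[[0,0,-0.24],[0,0,0],-1],[[0,0,-0.24],[0,0,0],-1],[[0,0,-0.24],[0,0,0],-1]]'
python3 -m jog '[[[0,0,0],[0,0,0],1],[[0,0,0],[0,0,0],1],[[0,0,0],[0,0,0],1],[[0,0,0],[0,0,0],1],[[0,0,0],[0,0,0],1],[[0,0,0],[0,0,0],1]]'
```

```text
clock: 6.4
position: [569.8, 211.5, -43.6]
ee_rot: [0.914, -0.406, -0.0, 0.0]
contact_force: [0.9, 0.2, 0.8]
gripper_width: 85.5
grasp_force: 0.0
clock: 7.0
position: [571.9, 211.9, -39.0]
ee_rot: [0.914, -0.405, 0.002, -0.001]
contact_force: [-2.1, -2.2, 16.7]
gripper_width: 53.1
grasp_force: 68.0
```

The cap is gripped at 53 mm and 68 N. Lifting it, then carrying it towards the bottle and looking from about 100 mm short.

```bash
python3 -m jog '[[[0,0,0.2],[0,0,0],1],[[0,0,0.5],[0,0,0],1],[[0,0,0.9],[0,0,0],1],[[0,0,0.9],[0,0,0],1],[[0,0,0.9],[0,0,0],1]]'
python3 -m jog '[[[0,0,0.35],[0,0,0],1],[[0,0,0.7],[0,0,0],1],[[0,0,0.95],[0,0,0],1],[[0,0,0.95],[0,0,0],1],[[0,0,0.95],[0,0,0],1]]'
for i in 1; do :; done
python3 -m jog '[[[-0.07,-0.33,0],[0,0,0.04],1],[[-0.14,-0.66,0],[0,0,0.08],1],[[-0.2,-0.98,0],[0,0,0.11],1],[[-0.2,-0.98,0],[0,0,0.11],1]]'
python3 -m jog '[[[-0.07,-0.33,0],[0,0,0.04],1],[[-0.14,-0.66,0],[0,0,0.08],1],[[-0.2,-0.98,0],[0,0,0.11],1],[[-0.2,-0.98,0],[0,0,0.11],1]]'
python3 -m jog '[[[-0.07,-0.33,0],[0,0,0.04],1],[[-0.14,-0.66,0],[0,0,0.08],1],[[-0.2,-0.98,0],[0,0,0.11],1],[[-0.2,-0.98,0],[0,0,0.11],1],[[-0.2,-0.98,0],[0,0,0.11],1],[[-0.2,-0.98,0],[0,0,0.11],1]]'
python3 - <<'E'
from bench import *
from h import *
e=get_image("wrist");np.savez("w4.npz",**e)
cv2.imwrite("pics/w4.png",e["frame"][:,:,::-1])
print(read_state()["position"],read_state()["joints"])
E
```

```text
clock: 7.5
position: [570.2, 212.0, 48.1]
ee_rot: [0.914, -0.406, 0.001, -0.001]
contact_force: [-0.1, 0.0, -2.0]
gripper_width: 53.0
grasp_force: 62.8
clock: 8.0
position: [569.0, 211.3, 140.5]
ee_rot: [0.914, -0.406, -0.001, 0.001]
contact_force: [0.6, 1.0, -1.5]
gripper_width: 52.5
grasp_force: 63.0
clock: 8.4
position: [547.0, 110.0, 139.2]
ee_rot: [0.954, -0.3, -0.003, 0.002]
contact_force: [1.0, -0.4, -0.4]
gripper_width: 53.0
grasp_force: 62.9
clock: 8.8
position: [527.6, 13.0, 139.7]
ee_rot: [0.982, -0.188, -0.002, 0.001]
contact_force: [0.8, 0.5, -0.9]
gripper_width: 53.0
grasp_force: 62.9
clock: 9.4
position: [509.9, -81.6, 140.9]
ee_rot: [0.997, -0.072, -0.001, 0.0]
contact_force: [0.8, -0.1, -0.7]
gripper_width: 53.1
grasp_force: 63.0
[509.94682493 -81.47737589 141.09905204] [ 1.56056892e-01  2.50609666e-01 -3.35842801e-01 -1.96753385e-04
 -9.85272605e-01  1.27103840e+00]
```

View pics/w4.png

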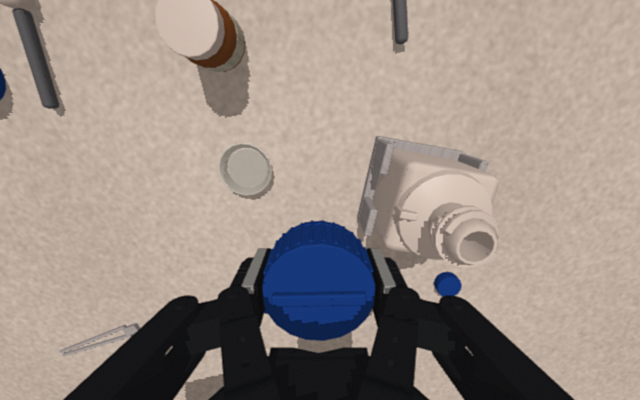

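The cap is held at (318,285) with its rib horizontal in the image. The bottle rim is at (473,242) and one index rib at (408,213).

Run:
```python
from bench import *
from h import *
d=dict(np.load("w4.npz"));W=cloud(d)
print("cap",capfit(d,262,375,225,340))
B=W[190:275,420:510]
for lo in(152,153):
    s=B[(B[...,2]>lo)&(B[...,2]<158)][:,:2];print("rim",len(s),cv2.minEnclosingCircle(s.astype(np.float32)),np.ptp(s,axis=0),(s.max(0)+s.min(0))/2)
f=cv2.fitEllipse
o=-d["R"].T@d["t"]
def ray(u,v,z):
    r=d["R"].T@np.array([(u-d["cx"])/d["fx"],(v-d["cy"])/d["fy"],1]);return o+r*(z-o[2])/r[2]
print("rim px",ray(473,242,154),"idx",ray(409,215,114))
S=W[140:265,360:500];m=(S[...,2]>112.8)&(S[...,2]<118);vv,uu=np.where(m);r=np.hypot(S[m][:,0]-490,S[m][:,1]+184)
k=(r>28)&(r<40);print(k.sum(),S[m][k].mean(0).round(1),np.c_[uu[k]+360,vv[k]+140][:20].tolist())
S2=W[140:265,360:500];h=np.hypot(S2[...,0]-490,S2[...,1]+184);q=S2[(h>28)&(h<40)&(S2[...,2]>100)];print(np.percentile(q[:,2],[5,50,90,97,99]))
cv2.imwrite("pics/idx.png",cv2.resize(d["frame"][130:270,355:505],None,fx=5,fy=4.2,interpolation=2)[:590,:,::-1])
t=dict(np.load("top0.npz"))
```

```text
cap ((510.28387451171875, -82.52252197265625), (52.945396423339844, 54.988834381103516), ((510.28936767578125, -82.47406768798828), 27.814029693603516), np.float64(208.89690896622233), 1171, np.float32(83.11843))
rim 767 ((492.9919738769531, -184.118896484375), 16.00052833557129) [31.10945865 30.53689508] [ 492.93338972 -184.63968533]
rim 596 ((492.7834167480469, -184.60220336914062), 15.179730415344238) [29.60552796 29.91718701] [ 492.46697912 -184.73999485]
rim px [ 494.9499689  -183.56987264  154.        ] idx [ 502.72967526 -154.04050484  114.        ]
115 [ 503.2 -152.5  114.8] [[401, 211], [402, 211], [403, 211], [404, 211], [405, 211], [406, 211], [402, 212], [403, 212], [404, 212], [405, 212], [406, 212], [407, 212], [409, 212], [411, 212], [413, 212], [400, 213], [401, 213], [402, 213], [403, 213], [404, 213]]
[101.80685343 108.41300153 110.62864065 114.55569403 115.36463171]
```

View pics/idx.png

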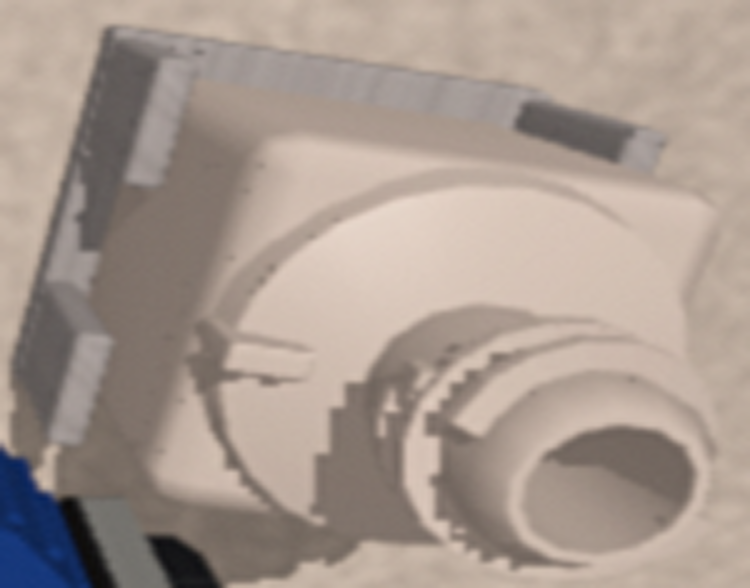

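Rim centre (492.7,-184.5). The index rib lies at 72° and 33.5 mm from it, which fits the given 34 mm. The crop shows the index rib at the left and a thread start facing the robot's left, as predicted at 57°. The cap centre is (510.3,-82.5) with its rib at 83.5°, and its base is at state z + 39. I'll shift (-18,-102) mm, turn +13.5° so the rib is at 97°, and lower it.

```bash
python3 -m jog '[[[-0.06,-0.33,0],[0,0,0.04],1],[[-0.12,-0.66,0],[0,0,0.08],1],[[-0.18,-0.9,0],[0,0,0.11],1],[[-0.18,-0.98,0],[0,0,0.11],1],[[-0.18,-0.98,0],[0,0,0.11],1]]'
python3 -m jog '[[[0,-0.04,0],[0,0,0],1],[[0,-0.04,-0.1],[0,0,0],1],[[0,-0.04,-0.2],[0,0,0],1],[[0,-0.04,-0.3],[0,0,0],1],[[0,-0.04,-0.34],[0,0,0],1],[[0,-0.04,-0.34],[0,0,0],1],[[0,-0.04,-0.34],[0,0,0],1]]'
python3 -m jog '[[[0,0,-0.03],[0,0,0],1],[[0,0,-0.06],[0,0,0],1],[[0,0,-0.06],[0,0,0],1]]'
```

```text
clock: 9.95
position: [492.1, -180.5, 141.5]
ee_rot: [0.999, 0.042, -0.0, -0.0]
contact_force: [-0.3, 0.2, -1.2]
gripper_width: 52.9
grasp_force: 63.0
clock: 10.65
position: [492.0, -184.5, 107.7]
ee_rot: [0.999, 0.043, 0.0, 0.0]
contact_force: [0.9, 0.3, -0.5]
gripper_width: 52.7
grasp_force: 63.0
clock: 10.95
position: [491.5, -184.4, 101.4]
ee_rot: [0.999, 0.043, -0.0, -0.0]
contact_force: [-0.5, 0.7, -0.2]
gripper_width: 52.9
grasp_force: 63.0
```

```bash
python3 -m jog '[[[0,0,-0.01],[0,0,0],1],[[0,0,-0.02],[0,0,0],1],[[0,0,-0.02],[0,0,0],1]]'
python3 -m jog '[[[0,0,-0.01],[0,0,0],1],[[0,0,-0.02],[0,0,0],1],[[0,0,-0.02],[0,0,0],1]]'
```

```text
clock: 11.25
position: [491.9, -184.5, 100.1]
ee_rot: [0.999, 0.043, 0.0, 0.0]
contact_force: [-0.5, 0.4, 1.7]
gripper_width: 53.0
grasp_force: 63.5
clock: 11.55
position: [492.0, -184.6, 99.7]
ee_rot: [0.999, 0.043, 0.0, 0.0]
contact_force: [-3.8, 2.1, 10.5]
gripper_width: 52.7
grasp_force: 64.6
```

Contact at cap base ≈139 with 10 N: the lugs are resting on the ridges. Starting to screw clockwise.

```bash
python3 -m jog '[[[0,0,0],[0,0,-0.06],1],[[0,0,0],[0,0,-0.12],1],[[0,0,0],[0,0,-0.18],1],[[0,0,0],[0,0,-0.24],1],[[0,0,0],[0,0,-0.3],1],[[0,0,-0.003],[0,0,-0.36],1],[[0,0,-0.006],[0,0,-0.42],1],[[0,0,-0.01],[0,0,-0.48],1],[[0,0,-0.013],[0,0,-0.54],1],[[0,0,-0.013],[0,0,-0.54],1]]'
python3 -c "from bench import *;s=read_state();print(s['wrist_torque'],s['joints'][5])"
```

```text
clock: 12.55
position: [492.2, -184.7, 96.8]
ee_rot: [0.867, -0.499, 0.001, 0.0]
contact_force: [-0.4, -1.6, 1.8]
gripper_width: 53.4
grasp_force: 63.4
[-0.34535708  0.0181879  -0.07371947] 0.5753779587138179
```

```bash
python3 -m jog '[[[0,0,-0.004],[0,0,-0.06],1],[[0,0,-0.008],[0,0,-0.12],1],[[0,0,-0.012],[0,0,-0.18],1],[[0,0,-0.016],[0,0,-0.24],1],[[0,0,-0.02],[0,0,-0.3],1],[[0,0,-0.024],[0,0,-0.36],1],[[0,0,-0.028],[0,0,-0.42],1],[[0,0,-0.032],[0,0,-0.48],1],[[0,0,-0.036],[0,0,-0.54],1],[[0,0,-0.04],[0,0,-0.6],1],[[0,0,-0.044],[0,0,-0.66],1],[[0,0,-0.048],[0,0,-0.72],1],[[0,0,-0.052],[0,0,-0.78],1],[[0,0,-0.055],[0,0,-0.84],1],[[0,0,-0.055],[0,0,-0.84],1]]'
python3 -c "from bench import *;s=read_state();print(s['wrist_torque'],s['joints'][5])"
```

```text
clock: 14.05
position: [490.9, -185.0, 91.5]
ee_rot: [-0.169, 0.986, -0.0, -0.001]
contact_force: [-3.6, -1.2, 5.8]
gripper_width: 53.0
grasp_force: 63.6
[-0.38603674  0.99224308 -0.12296779] -1.1821453600914014
```

```bash
python3 -m jog '[[[0,0,-0.004],[0,0,-0.06],1],[[0,0,-0.008],[0,0,-0.12],1],[[0,0,-0.012],[0,0,-0.18],1],[[0,0,-0.016],[0,0,-0.24],1],[[0,0,-0.02],[0,0,-0.28],1],[[0,0,-0.022],[0,0,-0.31],1],[[0,0,-0.022],[0,0,-0.31],1]]'
python3 -c "from bench import *;s=read_state();print(s['wrist_torque'],s['joints'][5])"
```

```text
clock: 14.75
position: [490.9, -185.1, 91.2]
ee_rot: [0.153, 0.988, -0.001, -0.001]
contact_force: [-6.8, -0.1, 15.7]
gripper_width: 52.9
grasp_force: 64.9
[ 0.17619962  1.98189184 -0.0317995 ] -1.8296084500182925
```

```bash
for i in 1 2 3; do python3 -m jog '[[[0,0,0],[0,0,-0.02],1],[[0,0,0],[0,0,-0.04],1],[[0,0,0],[0,0,-0.04],1]]' | grep -E "pos|rot|contact"
python3 -c "from bench import *;s=read_state();print(s['wrist_torque'],s['joints'][5],s['joint_efforts'][5])"; done
```

```text
position: [489.9, -184.2, 91.2]
ee_rot: [0.194, 0.981, -0.0, -0.002]
contact_force: [-9.3, 4.7, 18.8]
[1.24823488 2.57838791 0.23181242] -1.9122208329862167 -0.3475367836654186
position: [489.5, -184.1, 91.2]
ee_rot: [0.232, 0.973, -0.001, -0.002]
contact_force: [-9.8, 5.5, 18.1]
[1.44970208 2.79744924 1.22288676] -1.992603719256079 -1.2814415618777275
position: [492.9, -184.3, 91.2]
ee_rot: [0.275, 0.961, -0.0, 0.002]
contact_force: [-2.7, 4.1, 11.7]
[1.07293853 0.4074366  0.01309231] -2.080161856477349 -0.06794330896809697
```

Torque rose to 1.2 N m and then released. I'll check from the image whether the cap is at the stop or slipped in the fingers.

Run:
```python
from bench import *
from h import *
e=get_image("wrist");np.savez("w5.npz",**e)
cv2.imwrite("pics/w5.png",e["frame"][:,:,::-1])
print(capfit(e,240,400,200,360),read_state()["wrist_torque"])
```

```text
((492.58941650390625, -184.6736602783203), (53.1525764465332, 55.24078369140625), ((492.6994934082031, -184.50181579589844), 27.870941162109375), np.float64(159.2525867085963), 1166, np.float32(63.030376)) [1.24605437 0.5678393  0.17066221]
```

View pics/w5.png

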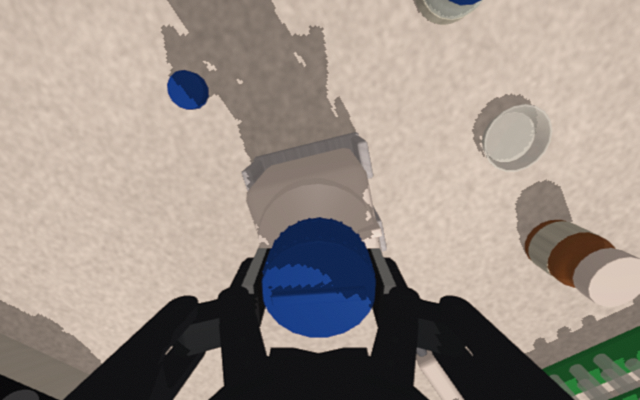

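The image shows the cap upright and centred with its top at 159, so its base is at ≈130.2 (bottomed). Its rib is at ≈63-65°, so it passed through the 72° index direction while fully down, then slipped about 3° in the pads at the stop. Now backing off 98° while rising with the thread.

```bash
python3 -m jog '[[[0,0,0.012],[0,0,0.04],1],[[0,0,0.015],[0,0,0.1],1],[[0,0,0.018],[0,0,0.16],1],[[0,0,0.021],[0,0,0.22],1],[[0,0,0.024],[0,0,0.28],1],[[0,0,0.027],[0,0,0.34],1],[[0,0,0.03],[0,0,0.4],1],[[0,0,0.033],[0,0,0.46],1],[[0,0,0.036],[0,0,0.52],1],[[0,0,0.04],[0,0,0.58],1],[[0,0,0.043],[0,0,0.64],1],[[0,0,0.047],[0,0,0.7],1],[[0,0,0.05],[0,0,0.76],1],[[0,0,0.054],[0,0,0.815],1],[[0,0,0.054],[0,0,0.815],1],[[0,0,0.054],[0,0,0.815],1]]'
python3 - <<'E'
from bench import *
from h import *
e=get_image("wrist");np.savez("w6.npz",**e);t=get_image("top");np.savez("t6.npz",**t)
print(capfit(e,240,400,200,360),read_state()["wrist_torque"])
cv2.imwrite("pics/w6.png",e["frame"][:,:,::-1])
E
```

```text
clock: 17.3
position: [492.0, -184.3, 94.1]
ee_rot: [-0.541, 0.841, -0.0, 0.0]
contact_force: [0.4, 0.0, 1.4]
gripper_width: 52.8
grasp_force: 82.1
((492.4870300292969, -186.13912963867188), (55.42547607421875, 52.94631576538086), ((492.5009765625, -186.17922973632812), 27.968677520751953), np.float64(162.225728855561), 1178, np.float32(-19.552023)) [ 0.09489662 -0.01217628 -0.03040654]
```

View pics/w6.png

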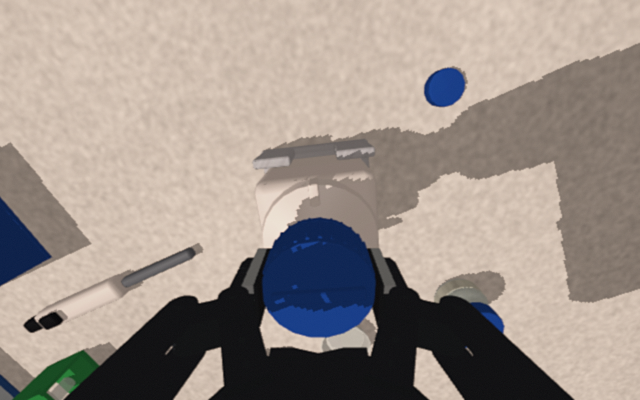

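The cap's rib is at 160.4° and its base at ≈133.2, or 20.8 mm below the rim. The far index rib shows at about (318,190), so I'll use it to check the bottle's angle.

Run:
```python
from bench import *
from h import *
d=dict(np.load("w6.npz"));o=-d["R"].T@d["t"]
for u,v in((318,186),(318,194)):
    r=d["R"].T@np.array([(u-d["cx"])/d["fx"],(v-d["cy"])/d["fy"],1]);p=o+r*(114-o[2])/r[2]
    w=p[:2]-np.array([492.3,-184.5]);print(p,np.hypot(*w),np.degrees(np.arctan2(w[1],w[0])))
s=read_state();print(s["joint_vel"].round(3),s["grasp_force"])
```

```text
[ 476.87674266 -220.87106036  114.        ] 39.50608685652155 -112.97951850131086
[ 478.9288001  -216.37199168  114.        ] 34.563171733191176 -112.75942406945892
[-0.001 -0.002 -0.001  0.001 -0.001  0.002] 82.07894728635438
```

The bottle's index is at 67-72°, so the cap is 88-93° from it, centred, still and gripped. Handing in.

```bash
python3 -c "from bench import *;print(job_done())"
```

```text
the job is handed in; nothing more can be done
None
```

I screwed the cap onto the bottle until it bottomed out, backed it off a quarter turn (88–93° from the index ribs as measured from the images) and handed the job in with the cap still gripped and at rest; the hand-in returned no verdict.

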